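# Slide the sample tray into its docking notch and bolt it

## Robot

A 6-joint arm with a two-finger parallel gripper is mounted at the origin on a cart in front of the work surface, level with it; the furniture and walls round the work are solid. World frame = base frame: x ahead of the robot, y to its left, z up, the work surface at z = 0. Lengths are in m, angles in degrees, forces in N, time in s.
With the tool pointing down it reaches from about 0.35 to 0.875 m from the base axis. Payload 4.2 kg.
Tool frame: the origin (TCP) lies on the centre line of the jaws, within the pads' length; the fingertips stand 25 mm ahead of it and the grasp point (between the pads) lies 6 mm ahead of it; z points along the fingers, y is the line along which they close (so a half turn about z gives the same grasp; the last joint's range is limited). The gripper opens to 87 mm and grips with 3 to 60 N. Pads are 19 mm wide; open, the fingers measure 117 mm over their backs; the gripper's body (75 mm by 190 mm) begins 51 mm behind the grasp point.
Start: joints at [-49.928, 22.042, 0.453, 0, -68.411, -14.817], TCP at [0.267, -0.565, 0.248] pointing down, gripper open.
Joint ranges: [-179.83, 179.83], [-69.29, 118.12], [-61.27, 80.66], [-181.25, 117.63], [-171.15, -9.14], [-177.46, 177.46]. Speed limits (degrees/s): [159.86, 159.86, 180, 180, 180, 180].

## Interface

Orientations are given as a 3x3 rotation matrix whose columns are the frame's x, y, z axes.
In Python, from station import r gives the robot as it stands.
- The arm moves only by the tool move_arm, never from a script. Its argument "series" is a list of rows, each an object with "grip": the opening, from 0 (shut) to 1 (fully open); "xyz": the shift along the tool's x, y, z in mm, a list of three; "angular": the turn, a rotation vector about the tool's x, y, z in rad, a list of three. A call has 1 to 10 rows; each row is the pose to reach, as a shift and turn from the pose commanded when the call began, along the tool's axes at that moment; what a row does not reach only later rows make up. A row lasts 1/10 s, in which the tool goes at most 50 mm and 8.59 degrees, less where a joint would pass 70% of its speed; a pose out of reach is approached as far as the arm can. A call with a gripper value outside its range is refused whole. The fingers move at their own pace and stop on an object; the grip force is fixed at half the most. Time passes only in rows, so rows that repeat a pose let the fingers close. It gives the time, the measured TCP pose, the force, the opening and the grip force at its end, in the units of the state.
- r.sense(): the state, without advancing time (a new reading comes with each control period).
- r.capture(name): name is "side" or "top" or "wrist"; returns a dict with "img" (400x640x3 uint8, red, green, blue), "camera_matrix" (3x3 intrinsics, pixels), "rvec" (rotation vector, rad) and "tvec" (3), from world to camera coordinates, as OpenCV has them; the wrist camera has in their place "hand_eye" (4x4, takes a point from camera to tool coordinates, whose origin is the TCP and whose axes are the flange's). Camera axes: x right, y down, z forward; pixel columns grow to the right and rows downward; lengths in m; the calibration is good to about 2 mm. The wrist camera is an equidistant fisheye: a pixel r from the principal point sees the ray r / f radians off the axis. A picture is of the moment at which its call begins: read the wrist's pose just before it. There is no depth.
- r.finish_job(): hands the job in; it is judged then, once.
The state is a dict: "time_s": time; "joints": joint angles; "joint_velocities": joint speeds; "effort": joint torques, N m; "tcp_pos": TCP position; "ee_rot": TCP orientation; "wrist_force": force on the tool from outside, world axes, zero at the start; "moment": the same for the moment, N m; "gripper_width": opening from 0.0 (shut) to 1.0 (fully open); "gripper_force": force on a finger pad.
Only numpy, scipy, OpenCV 4.12 (cv2) and the standard library are available. Lean on these libraries where they do the work, as an engineer would, in place of code of your own. Each camera call takes 0.05 s, during which the arm holds its last target. There are 200 camera calls.

## Task

With the fingertips, push the grey tray with its cassette along the rails of the docking station, towards the orange bolt tab, until you feel it drop fully into the locating notch; then push the orange tab all the way back over the tray's edge so that the tray is locked. Only push: do not lift the tray or the cassette, keep the cassette standing in its place on the tray, and leave everything else on the bench where it is.

Things in the scene. Friction and masses are not known exactly. Their poses are not given: they have to be found in the camera images.
- dock: Docking station fixed to the bench: grey base 142 x 360 x 8; between two aluminium fences (44 high, 114 apart) white running strips, tops 30 above the bench. Origin: centre of the underside. The tray slides along its -y (robot's right, towards the orange tab); +x is across, away from the robot; yaw varies. Each strip has one notch, 20 long, 6 deep, blue floor; all four tray feet drop together.
- seat (a point): Where the tray's origin is once all its feet are in the notches: on the dock's centre line, 50 from the dock's origin towards -y, 24 above the bench. The feet then have 3 of play either way along the rails. If forced past, the tray meets an aluminium end block 11 further on.
- channel (a point): Middle of the open (+y) end of the channel along the dock's centre line, on its floor (8 above the bench, 170 from the dock's origin). The channel is 54 wide between the strips, with nothing in it behind the tray: a fingertip can come down here and follow the tray.
- tray: Loose grey tray riding between the fences (1.5 play a side): 111 wide (x), 160 long (y), 0.25 to 0.5 kg, with the cassette on it. Axes as the dock's. Origin: its centre, level with the undersides of its 10 high black feet: 30 above the bench on the rails, 24 once dropped. Deck 10 to 18 above the origin. Starts 70 to 130 short of the notch. Slides at up to 6 N; the notch walls stop it, holding 12 N.
- tray_push (a point): Centre of the flat blue push face at the tray's trailing (+y) end, 80 from the tray's origin and 14 above it. To be pushed towards the dock's -y. The face is 100 wide from 4 below to 16 above this point; its middle 44 also reaches 26 below it, into the channel.
- cassette: Black four-place tube cassette, 31 x 92 x 80 high, 0.09 kg, loose, standing across the tray in a 6 high rim, 12 ahead (-y) of the tray's origin, its foot 18 above it. Origin: centre of its underside; z up.
- bolt (a joint): Travel in m of the steel locking bolt at the dock's -y end: 0 open, 0.025 home at its stop, grows towards the dock's +y, over the tray's leading edge. Starts at 0 to 0.004; about 1.5 N of friction, stays where left. Its tip (underside 45 above the bench) clears a dropped tray by 3 and is blocked by a tray still on the rails. A guide 68 high bridges it 144 to 154 from the dock's origin.
- bolt_tab (a point): Centre of the outer (-y) face of the bolt's upright orange tab, 40 wide (x), 45 to 80 above the bench, 7 thick. To be pushed towards the dock's +y. On the dock's centre line, 188 from the dock's origin at joint 0, 163 when home; the base ends 180 from it, beyond is free bench.
- rack_white: White sample rack, 27 x 140 x 58, loose bystander. Origin: centre of its underside.
- timer: Small white bench timer, 60 x 66 x 18, loose bystander. Origin: centre of its underside.
- tips: Pipette tip box, purple with clear lid, 99 x 123 x 90, loose bystander. Origin: centre of its underside.
- beaker: White plastic beaker, 65 across, 80 high, loose bystander. Origin: centre of its underside.
- bottle: Small reagent bottle with red cap, 61 across, 186 high, loose bystander. Origin: centre of its underside.
- tape: Roll of tape lying flat, 104 across, 25 high, loose bystander. Origin: centre of its underside.

How it is judged (in metres and radians):
On the way, in this order (a step that is already met when the one before it is completed fails the run):
1. the tray has dropped into the locating notch (z of tray in the frame of dock below 0.027 m and y of tray in the frame of dock between -0.055 and -0.045 m and angle between tray's own z axis and vertical below 0.04 rad), for 0.2 s.
2. the bolt is pushed home over the dropped tray (value of joint bolt above 0.022 m), for 0.2 s.
At the end, for the whole second after the job is handed in: The tray lies level in the notch (its origin no more than 27 mm above the dock's underside, and within 5 mm of the right place along the rails), the bolt is home (at least 22 of 25 mm), the cassette stands upright in its rim on the tray, and all is at rest (all of step 1 and value of joint bolt above 0.022 m and angle between cassette's own z axis and vertical below 0.1 rad and z of cassette in the frame of tray below 0.022 m and horizontal distance between cassette and tray below 0.018 m and linear speed of tray below 0.01 m/s and linear speed of cassette below 0.02 m/s); the robot touches nothing.
It fails at once if the tray is lifted off the rails (more than 10 mm) (z of tray in the frame of dock above 0.04 m).
It fails at once if the tray is tipped up (angle between tray's own z axis and vertical above 0.2 rad).
It fails at once if the cassette is lifted off the tray (z of cassette in the frame of tray above 0.03 m).
It fails at once if the cassette is tipped over (angle between cassette's own z axis and vertical above 0.35 rad).
It fails at once if a bystander is moved by more than 20 mm (distance of any of rack_white, timer, tips, beaker, bottle, tape from where it was at the start of the episode above 0.02 m).
It also fails if it takes over 51 s, if anything falls off the work surface, if the arm or the gripper's body presses on something with over 40 N, if the wrist force passes 120 N, or if a joint passes its speed limit or range.

## Working session

There is one attempt and no reset: what is moved stays moved. The work goes in short steps, Python scripts to look and compute and a tool call to move; the robot and the scene stay as the last step left them, time stands still between calls to the robot, and variables do not carry over. Pictures are saved under pics/ and viewed, at most 10 in all, crops included, and the job is handed in when it is done.

Besides the shell and the picture viewer there is one more tool, called by a JSON object that holds its "api" and its "payload", one argument or row to a line. move_arm: Moves the arm, as the interface text tells. Its arguments: {"type":"object","properties":{"series":{"type":"array"}},"required":["series"]}

```bash
mkdir -p pics; python3 - <<'E'
from station import r
import cv2,numpy as np,pickle
s=r.sense();print(s['tcp_pos'],s['ee_rot'],s['time_s'],s['gripper_width'])
d={}
for n in('side','top'):
    c=r.capture(n);d[n]=c;cv2.imwrite(f'pics/{n}.png',c['img'][:,:,::-1]);R=cv2.Rodrigues(c['rvec'])[0];print(n,-R.T@np.ravel(c['tvec']))
pickle.dump(d,open('cams.pkl','wb'))
E
```

```text
[ 0.2664364  -0.56473876  0.2464499 ] [[-9.04476180e-01 -4.26522839e-01 -1.05275554e-03]
 [-4.26524123e-01  9.04474055e-01  1.96367963e-03]
 [ 1.14635863e-04  2.22512708e-03 -9.99997518e-01]] 0.0 0.999100709251863
side [0.06881545 1.11445524 0.90030385]
top [0.39129625 0.17850393 1.66391636]
```

View pics/top.png

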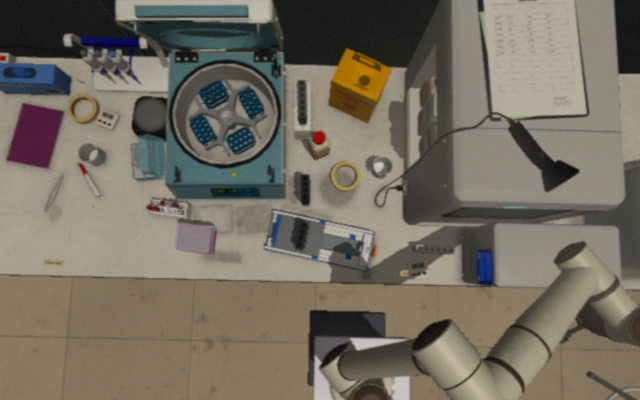

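View pics/side.png

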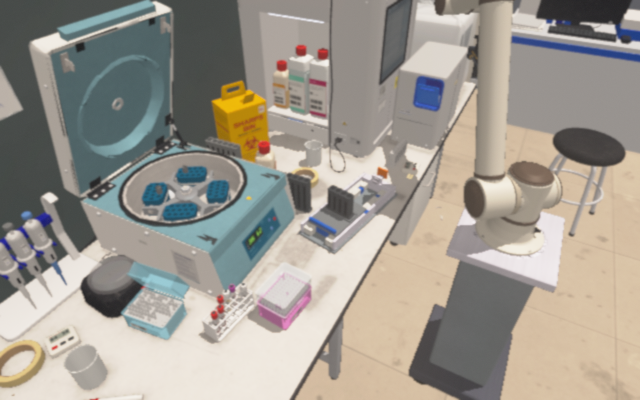

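```bash
python3 - <<'E'
import cv2
a=cv2.imread('pics/top.png')[190:290,250:450];b=cv2.imread('pics/side.png')[150:260,280:440]
cv2.imwrite('pics/c1.png',cv2.resize(a,(800,400),interpolation=cv2.INTER_CUBIC));cv2.imwrite('pics/c2.png',cv2.resize(b,(800,550),interpolation=cv2.INTER_CUBIC))
E
```

```text
(no output)
```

View pics/c1.png

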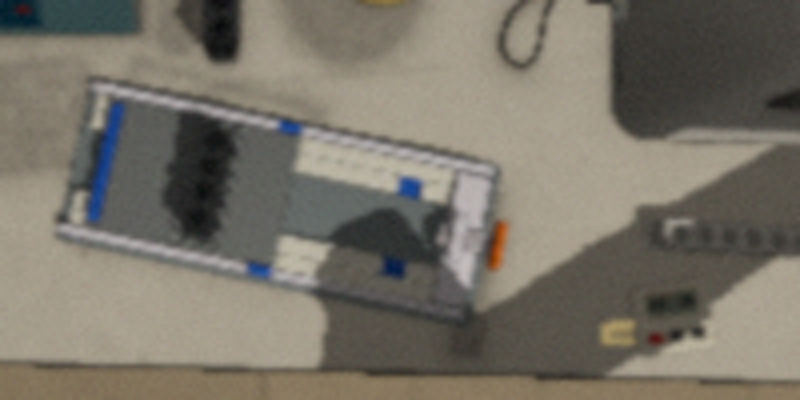

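View pics/c2.png

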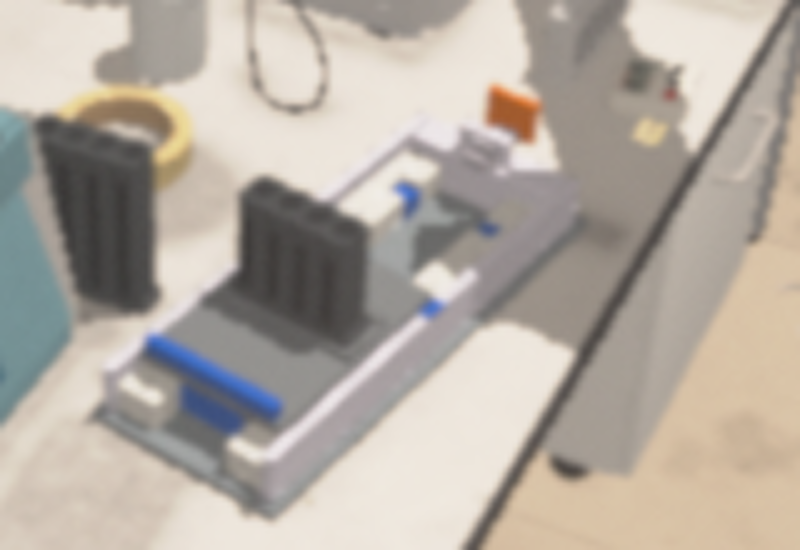

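```bash
cat > h.py <<'E'
import pickle,cv2,numpy as np
d=pickle.load(open('cams.pkl','rb'))
def ray(n,p,z):
    c=d[n];R=cv2.Rodrigues(c['rvec'])[0];C=-R.T@np.ravel(c['tvec'])
    v=R.T@np.linalg.solve(c['camera_matrix'],[p[0],p[1],1.]);return C+v*(z-C[2])/v[2]
T=lambda x,y,z:ray('top',(250+(x+.5)/4-.5,190+(y+.5)/4-.5),z)
S=lambda x,y,z:ray('side',(280+(x+.5)/5-.5,150+(y+.5)/5-.5),z)
E
python3 - <<'E'
from h import *
np.set_printoptions(precision=4,suppress=True)
q=[T(93,80,.044),T(60,230,.044),T(497,165,.044),T(465,320,.044)]
for p in q:print(p)
print('len',np.linalg.norm(q[0]-q[2]),np.linalg.norm(q[1]-q[3]),np.linalg.norm(q[0]-q[1]))
u=(q[0]+q[1]-q[2]-q[3]);print('yaw',np.degrees(np.arctan2(-u[0],u[1])),'c',sum(q)/4)
print('tab top',T(498,223,.08),T(493,268,.08),'side',S(488,88,.08),S(540,102,.08))
print('blue top',T(117,103,.06),T(93,220,.06),'side',S(150,338,.06),S(278,412,.06))
print('dock base corners side',S(97,412,.004),S(272,515,.004))
print('notch floors', T(409,187,.024),T(393,267,.024),'mark',T(290,127,.04),T(260,270,.04))
E
```

```text
[0.5649 0.3115 0.044 ]
[0.4388 0.3344 0.044 ]
[ 0.5021 -0.029   0.044 ]
[ 0.3729 -0.0037  0.044 ]
len 0.34629154566046444 0.3444710845860822 0.12822814906124397
yaw -10.743261356269102 c [0.4697 0.1533 0.044 ]
tab top [ 0.4523 -0.0257  0.08  ] [ 0.4157 -0.022   0.08  ] side [ 0.4533 -0.0242  0.08  ] [ 0.4158 -0.0254  0.08  ]
blue top [0.5445 0.2896 0.06  ] [0.4472 0.306  0.06  ] side [0.5424 0.2916 0.06  ] [0.4455 0.3128 0.06  ]
dock base corners side [0.5692 0.3124 0.004 ] [0.4347 0.3392 0.004 ]
notch floors [0.4829 0.0428 0.024 ] [0.4153 0.0552 0.024 ] mark [0.5299 0.1449 0.04  ] [0.4099 0.1672 0.04  ]
```

```bash
python3 - <<'E'
from h import *
np.set_printoptions(precision=3,suppress=True)
print('box side bottom',ray('side',(441,148),0),ray('side',(398,128),0))
for z in(0,.2,.3):print('box top',z,ray('top',(462,280),z),ray('top',(490,285),z),ray('top',(492,226),z))
for n,p,z in(('tips',(195,237),.09),('tips edge',(214,225),.09),('rack',(304,188),.07),('item',(432,248),.05),('item2',(412,270),.03),('bottle',(319,138),.186),('centrifuge corner',(284,195),.2),('arm gripper',(398,100),.2)):print(n,ray('top' ,p,z))
import cv2
a=cv2.imread('pics/side.png')[0:200,360:520]
cv2.imwrite('pics/c3.png',cv2.resize(a,(480,600),interpolation=cv2.INTER_CUBIC))
E
```

```text
box side bottom [ 0.316 -0.383  0.   ] [ 0.524 -0.455  0.   ]
box top 0 [ 0.345 -0.336  0.   ] [ 0.331 -0.432  0.   ] [ 0.532 -0.443  0.   ]
box top 0.2 [ 0.351 -0.275  0.2  ] [ 0.338 -0.358  0.2  ] [ 0.515 -0.368  0.2  ]
box top 0.3 [ 0.354 -0.244  0.3  ] [ 0.342 -0.322  0.3  ] [ 0.507 -0.331  0.3  ]
tips [0.464 0.556 0.09 ]
tips edge [0.505 0.497 0.09 ]
rack [0.637 0.208 0.07 ]
item [ 0.45  -0.222  0.05 ]
item2 [ 0.375 -0.16   0.03 ]
bottle [0.779 0.164 0.186]
centrifuge corner [0.594 0.266 0.2  ]
arm gripper [ 0.904 -0.081  0.2  ]
```

View pics/c3.png

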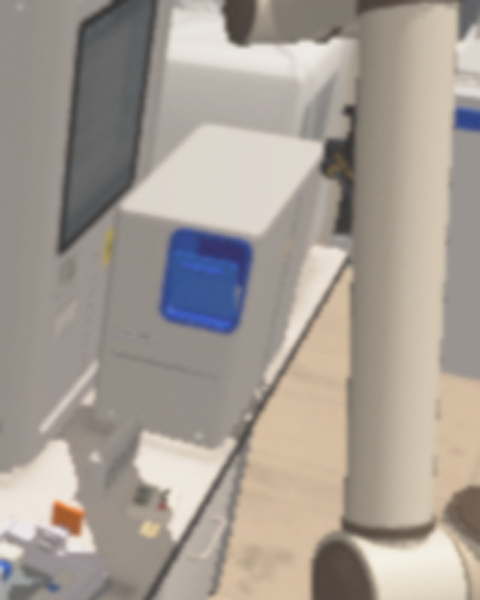

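```bash
python3 - <<'E'
from h import *
np.set_printoptions(precision=3,suppress=True)
for z in(.2,.25,.3,.35,.4):print(z,ray('side',(447,78),z),ray('top',(497,225),z),ray('top',(490,285),z))
s=np.array([.2664,-.5647,.2464]);R=np.array([[-.9045,-.4265,0],[-.4265,.9045,0],[0,0,-1]])
a=np.radians(-10.8);Y=np.array([-np.sin(a),np.cos(a),0]);X=np.array([np.cos(a),np.sin(a),0]);O=np.array([.469,.155,0])
for dy,z in((.19,.45),(.19,.20),(.19,.051)):
  w=O+dy*Y+[0,0,z];print(w,(R.T@(w-s))*1000)
E
```

```text
0.2 [ 0.387 -0.598  0.2  ] [ 0.519 -0.384  0.2  ] [ 0.338 -0.358  0.2  ]
0.25 [ 0.364 -0.475  0.25 ] [ 0.514 -0.364  0.25 ] [ 0.34 -0.34  0.25]
0.3 [ 0.342 -0.353  0.3  ] [ 0.51  -0.345  0.3  ] [ 0.342 -0.322  0.3  ]
0.35 [ 0.319 -0.231  0.35 ] [ 0.506 -0.326  0.35 ] [ 0.344 -0.303  0.35 ]
0.4 [ 0.296 -0.109  0.4  ] [ 0.501 -0.307  0.4  ] [ 0.345 -0.285  0.4  ]
[0.505 0.342 0.45 ] [-602.006  718.186 -203.6  ]
[0.505 0.342 0.2  ] [-602.006  718.186   46.4  ]
[0.505 0.342 0.051] [-602.006  718.186  195.4  ]
```

{"api": "move_arm", "payload": {
  "series": [
    {"grip":0,"xyz":[0,0,-50],"angular":[0,0,0]},
    {"grip":0,"xyz":[0,0,-100],"angular":[0,0,0]},
    {"grip":0,"xyz":[0,0,-150],"angular":[0,0,0]},
    {"grip":0,"xyz":[0,0,-200],"angular":[0,0,0]},
    {"grip":0,"xyz":[-25,30,-203],"angular":[0,0,-0.1]},
    {"grip":0,"xyz":[-55,65,-203],"angular":[0,0,-0.2]},
    {"grip":0,"xyz":[-85,100,-203],"angular":[0,0,-0.3]},
    {"grip":0,"xyz":[-115,138,-203],"angular":[0,0,-0.4]},
    {"grip":0,"xyz":[-145,174,-203],"angular":[0,0,-0.5]},
    {"grip":0,"xyz":[-175,210,-203],"angular":[0,0,-0.6]}
  ]
}}

```text
time_s: 1.1
tcp_pos: [0.3352, -0.2988, 0.4501]
ee_rot: [[-0.502, -0.865, -0.0], [-0.865, 0.502, 0.001], [-0.0, 0.001, -1.0]]
wrist_force: [0.6, 0.2, 0.5]
gripper_width: 0.17
gripper_force: 0.0
```

{"api": "move_arm", "payload": {
  "series": [
    {"grip":0,"xyz":[-45,12,0],"angular":[0,0,-0.05]},
    {"grip":0,"xyz":[-90,24,0],"angular":[0,0,-0.1]},
    {"grip":0,"xyz":[-135,37,0],"angular":[0,0,-0.15]},
    {"grip":0,"xyz":[-180,49,0],"angular":[0,0,-0.2]},
    {"grip":0,"xyz":[-225,61,0],"angular":[0,0,-0.25]},
    {"grip":0,"xyz":[-270,74,0],"angular":[0,0,-0.3]},
    {"grip":0,"xyz":[-315,86,0],"angular":[0,0,-0.341]},
    {"grip":0,"xyz":[-360,98,0],"angular":[0,0,-0.341]},
    {"grip":0,"xyz":[-405,110,0],"angular":[0,0,-0.341]},
    {"grip":0,"xyz":[-450,123,0],"angular":[0,0,-0.341]}
  ]
}}

```text
time_s: 2.1
tcp_pos: [0.4565, 0.1517, 0.4504]
ee_rot: [[-0.187, -0.982, -0.0], [-0.982, 0.187, -0.0], [0.0, 0.0, -1.0]]
wrist_force: [0.5, -0.7, 0.4]
gripper_width: 0.004
gripper_force: 0.0
```

{"api": "move_arm", "payload": {
  "series": [
    {"grip":0,"xyz":[-45,-3,0],"angular":[0,0,0]},
    {"grip":0,"xyz":[-90,-6,0],"angular":[0,0,0]},
    {"grip":0,"xyz":[-135,-9,0],"angular":[0,0,0]},
    {"grip":0,"xyz":[-180,-12,0],"angular":[0,0,0]},
    {"grip":0,"xyz":[-196,-12,40],"angular":[0,0,0]},
    {"grip":0,"xyz":[-196,-12,90],"angular":[0,0,0]},
    {"grip":0,"xyz":[-196,-12,140],"angular":[0,0,0]},
    {"grip":0,"xyz":[-196,-12,190],"angular":[0,0,0]},
    {"grip":0,"xyz":[-196,-12,240],"angular":[0,0,0]},
    {"grip":0,"xyz":[-196,-12,250],"angular":[0,0,0]}
  ]
}}

```text
time_s: 3.1
tcp_pos: [0.5021, 0.3373, 0.1936]
ee_rot: [[-0.189, -0.982, -0.011], [-0.982, 0.189, -0.009], [0.011, 0.009, -1.0]]
wrist_force: [0.2, -0.2, -0.1]
gripper_width: 0.002
gripper_force: 0.0
```

```bash
python3 - <<'E'
from station import r
import cv2,numpy as np,pickle
s=r.sense();c=r.capture('wrist');pickle.dump((s,c),open('w.pkl','wb'))
print(s['tcp_pos'],s['ee_rot'],c['hand_eye'],c['camera_matrix'])
cv2.imwrite('pics/w1.png',c['img'][:,:,::-1])
E
```

```text
[0.50211888 0.33731348 0.19357324] [[-0.18901053 -0.98191599 -0.01077086]
 [-0.98191355  0.18911009 -0.00911913]
 [ 0.01099109  0.00885245 -0.99990041]] [[ 6.60233609e-04 -9.66600278e-01 -2.56287860e-01  7.07832474e-02]
 [ 9.99999777e-01  6.63651971e-04  7.31493213e-05  4.01425880e-04]
 [ 9.93797895e-05 -2.56287852e-01  9.66600500e-01 -1.37173965e-01]
 [ 0.00000000e+00  0.00000000e+00  0.00000000e+00  1.00000000e+00]] [[309.70691629   0.         323.74383104]
 [  0.         309.70691629 200.58648989]
 [  0.           0.           1.        ]]
```

View pics/w1.png

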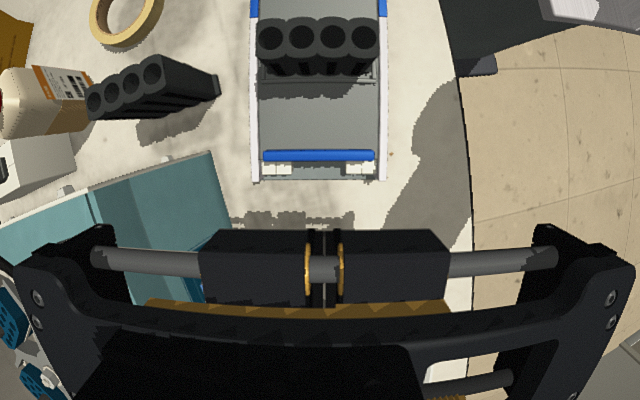

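```bash
python3 - <<'E'
import pickle,numpy as np
s,c=pickle.load(open('w.pkl','rb'));H=c['hand_eye'];K=c['camera_matrix'];R=np.array(s['ee_rot']);t=np.array(s['tcp_pos'])
def W(u,v,z):
  a=np.array([u-K[0,2],v-K[1,2]]);n=np.linalg.norm(a);th=n/K[0,0];d=np.r_[a/n*np.sin(th),np.cos(th)]
  o=R@H[:3,3]+t;d=R@H[:3,:3]@d;return o+d*(z-o[2])/d[2]
np.set_printoptions(precision=4,suppress=True)
p=[('blueL',263,161,.058),('blueR',375,161,.058),('fenceL out',250,181,.044),('fenceR out',387,181,.044),('fenceL far',251,18,.044),('fenceR far',386,18,.044)]
q=[W(*x[1:]) for x in p]
for x,y in zip(p,q):print(x[0],y,'tool mm',(R.T@(y-t))*1000)
m=(q[2]+q[3])/2-(q[4]+q[5])/2;print('yaw',np.degrees(np.arctan2(-m[0],m[1])), (q[2]+q[3])/2)
E
```

```text
blueL [0.5471 0.2913 0.058 ] tool mm [ 35.1813 -54.0831 135.4946]
blueR [0.4485 0.3105 0.058 ] tool mm [ 34.9989  46.3491 136.3818]
fenceL out [0.5669 0.3086 0.044 ] tool mm [ 14.2734 -70.3674 149.122 ]
fenceR out [0.4379 0.3337 0.044 ] tool mm [ 14.0357  61.0595 150.283 ]
fenceL far [0.535  0.1533 0.044 ] tool mm [172.8549 -68.4332 150.8823]
fenceR far [0.4099 0.1778 0.044 ] tool mm [172.4235  59.0612 152.0063]
yaw -10.889692612814263 [0.5024 0.3212 0.044 ]
```

```bash
cat >> h.py <<'E'
s,c=pickle.load(open('w.pkl','rb'));H=c['hand_eye'];K=c['camera_matrix'];R=np.array(s['ee_rot']);t=np.array(s['tcp_pos'])
def W(u,v,z):
  a=np.array([u-K[0,2],v-K[1,2]]);n=np.linalg.norm(a);th=n/K[0,0];d_=np.r_[a/n*np.sin(th),np.cos(th)]
  o=R@H[:3,3]+t;d_=R@H[:3,:3]@d_;return o+d_*(z-o[2])/d_[2]
E
python3 - <<'E'
from h import *
np.set_printoptions(precision=3,suppress=True)
for z in(0,.02):print('bottom',z,W(211,152,z),W(234,235,z),ray('side',(294,206),z),ray('side',(233,284),z))
for z in(.1,.15,.2):print('top',z,W(113,183,z),W(128,232,z),ray('top',(285,196),z),ray('top',(168,196),z))
a=cv2.cvtColor(c['img'],cv2.COLOR_RGB2BGR)[100:320,0:280];b=cv2.imread('pics/side.png')[140:300,200:320]
o=np.zeros((440,800,3),np.uint8);o[:,:500]=cv2.resize(a,(500,440));o[:400,500:]=cv2.resize(b,(300,400));cv2.imwrite('pics/m.png',o)
E
```

```text
bottom 0 [0.616 0.273 0.   ] [0.614 0.373 0.   ] [0.65  0.208 0.   ] [0.626 0.571 0.   ]
bottom 0.02 [0.608 0.273 0.02 ] [0.606 0.367 0.02 ] [0.637 0.228 0.02 ] [0.614 0.583 0.02 ]
top 0.1 [0.681 0.275 0.1  ] [0.681 0.322 0.1  ] [0.605 0.269 0.1  ] [0.595 0.649 0.1  ]
top 0.15 [0.64  0.274 0.15 ] [0.64  0.311 0.15 ] [0.598 0.266 0.15 ] [0.588 0.634 0.15 ]
top 0.2 [0.599 0.273 0.2  ] [0.598 0.299 0.2  ] [0.591 0.263 0.2  ] [0.582 0.619 0.2  ]
```

View pics/m.png

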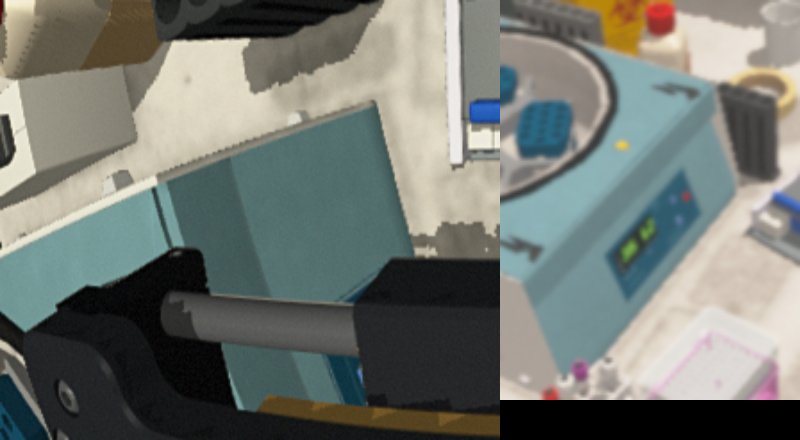

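{"api": "move_arm", "payload": {
  "series": [
    {"grip":0,"xyz":[10,6,0],"angular":[0,0,0]},
    {"grip":0,"xyz":[14,6,20],"angular":[0,0,0]},
    {"grip":0,"xyz":[14,6,40],"angular":[0,0,0]},
    {"grip":0,"xyz":[14,6,50],"angular":[0,0,0]},
    {"grip":0,"xyz":[14,6,50],"angular":[0,0,0]}
  ]
}}

```text
time_s: 3.65
tcp_pos: [0.497, 0.3275, 0.1517]
ee_rot: [[-0.188, -0.982, 0.001], [-0.982, 0.188, 0.001], [-0.001, -0.001, -1.0]]
wrist_force: [-0.7, 0.2, 0.1]
gripper_width: 0.008
gripper_force: 0.0
```

{"api": "move_arm", "payload": {
  "series": [
    {"grip":0,"xyz":[0,0,20],"angular":[0,0,0]},
    {"grip":0,"xyz":[0,0,35],"angular":[0,0,0]},
    {"grip":0,"xyz":[0,0,50],"angular":[0,0,0]},
    {"grip":0,"xyz":[0,0,60],"angular":[0,0,0]},
    {"grip":0,"xyz":[0,0,65],"angular":[0,0,0]}
  ]
}}

```text
time_s: 4.15
tcp_pos: [0.4972, 0.3279, 0.0861]
ee_rot: [[-0.188, -0.982, 0.001], [-0.982, 0.188, 0.001], [-0.001, -0.001, -1.0]]
wrist_force: [-0.6, -0.0, 0.2]
gripper_width: 0.003
gripper_force: 0.0
```

{"api": "move_arm", "payload": {
  "series": [
    {"grip":0,"xyz":[0,0,10],"angular":[0,0,0]},
    {"grip":0,"xyz":[0,0,20],"angular":[0,0,0]},
    {"grip":0,"xyz":[0,0,30],"angular":[0,0,0]},
    {"grip":0,"xyz":[0,0,35],"angular":[0,0,0]},
    {"grip":0,"xyz":[0,0,35],"angular":[0,0,0]}
  ]
}}

```text
time_s: 4.65
tcp_pos: [0.4964, 0.327, 0.0495]
ee_rot: [[-0.188, -0.982, -0.001], [-0.982, 0.188, -0.002], [0.002, 0.001, -1.0]]
wrist_force: [0.3, -0.4, -0.3]
gripper_width: 0.001
gripper_force: 0.0
```

{"api": "move_arm", "payload": {
  "series": [
    {"grip":0,"xyz":[5,0,0],"angular":[0,0,0]},
    {"grip":0,"xyz":[10,0,0],"angular":[0,0,0]},
    {"grip":0,"xyz":[13,0,0],"angular":[0,0,0]},
    {"grip":0,"xyz":[16,0,0],"angular":[0,0,0]},
    {"grip":0,"xyz":[19,0,0],"angular":[0,0,0]},
    {"grip":0,"xyz":[22,0,0],"angular":[0,0,0]},
    {"grip":0,"xyz":[25,0,0],"angular":[0,0,0]},
    {"grip":0,"xyz":[29,0,0],"angular":[0,0,0]},
    {"grip":0,"xyz":[33,0,0],"angular":[0,0,0]},
    {"grip":0,"xyz":[37,0,0],"angular":[0,0,0]}
  ]
}}

```text
time_s: 5.65
tcp_pos: [0.4903, 0.2914, 0.051]
ee_rot: [[-0.187, -0.982, 0.001], [-0.982, 0.187, 0.001], [-0.001, -0.001, -1.0]]
wrist_force: [1.2, 4.3, 1.9]
gripper_width: 0.007
gripper_force: 1.9
```

{"api": "move_arm", "payload": {
  "series": [
    {"grip":0,"xyz":[4,0,0],"angular":[0,0,0]},
    {"grip":0,"xyz":[8,0,0],"angular":[0,0,0]},
    {"grip":0,"xyz":[13,0,0],"angular":[0,0,0]},
    {"grip":0,"xyz":[18,0,0],"angular":[0,0,0]},
    {"grip":0,"xyz":[23,0,0],"angular":[0,0,0]},
    {"grip":0,"xyz":[28,0,0],"angular":[0,0,0]},
    {"grip":0,"xyz":[33,0,0],"angular":[0,0,0]},
    {"grip":0,"xyz":[38,0,0],"angular":[0,0,0]},
    {"grip":0,"xyz":[43,0,0],"angular":[0,0,0]},
    {"grip":0,"xyz":[46,0,0],"angular":[0,0,0]}
  ]
}}

```text
time_s: 6.65
tcp_pos: [0.4815, 0.2458, 0.0509]
ee_rot: [[-0.188, -0.982, 0.001], [-0.982, 0.188, 0.001], [-0.001, -0.001, -1.0]]
wrist_force: [1.3, 5.0, 4.4]
gripper_width: 0.007
gripper_force: 2.7
```

{"api": "move_arm", "payload": {
  "series": [
    {"grip":0,"xyz":[4,0,0],"angular":[0,0,0]},
    {"grip":0,"xyz":[8,0,0],"angular":[0,0,0]},
    {"grip":0,"xyz":[12,0,0],"angular":[0,0,0]},
    {"grip":0,"xyz":[16,0,0],"angular":[0,0,0]},
    {"grip":0,"xyz":[20,0,0],"angular":[0,0,0]},
    {"grip":0,"xyz":[24,0,0],"angular":[0,0,0]},
    {"grip":0,"xyz":[28,0,0],"angular":[0,0,0]},
    {"grip":0,"xyz":[31,0,0],"angular":[0,0,0]},
    {"grip":0,"xyz":[34,0,0],"angular":[0,0,0]},
    {"grip":0,"xyz":[36,0,0],"angular":[0,0,0]}
  ]
}}

```text
time_s: 7.65
tcp_pos: [0.4748, 0.2107, 0.0509]
ee_rot: [[-0.188, -0.982, 0.001], [-0.982, 0.188, 0.001], [-0.001, -0.001, -1.0]]
wrist_force: [1.2, 4.5, 3.7]
gripper_width: 0.008
gripper_force: 2.7
```

{"api": "move_arm", "payload": {
  "series": [
    {"grip":0,"xyz":[1,0,0],"angular":[0,0,0]},
    {"grip":0,"xyz":[2,0,0],"angular":[0,0,0]},
    {"grip":0,"xyz":[3,0,0],"angular":[0,0,0]},
    {"grip":0,"xyz":[4,0,0],"angular":[0,0,0]}
  ]
}}

```text
time_s: 8.05
tcp_pos: [0.4741, 0.2069, 0.0509]
ee_rot: [[-0.188, -0.982, 0.001], [-0.982, 0.188, 0.001], [-0.001, -0.001, -1.0]]
wrist_force: [1.1, 5.4, 4.6]
gripper_width: 0.007
gripper_force: 2.7
```

{"api": "move_arm", "payload": {
  "series": [
    {"grip":0,"xyz":[1,0,0],"angular":[0,0,0]},
    {"grip":0,"xyz":[2,0,0],"angular":[0,0,0]},
    {"grip":0,"xyz":[3,0,0],"angular":[0,0,0]},
    {"grip":0,"xyz":[4,0,0],"angular":[0,0,0]},
    {"grip":0,"xyz":[5,0,0],"angular":[0,0,0]}
  ]
}}

```text
time_s: 8.55
tcp_pos: [0.4732, 0.202, 0.0509]
ee_rot: [[-0.188, -0.982, 0.001], [-0.982, 0.188, 0.001], [-0.001, -0.001, -1.0]]
wrist_force: [1.0, 5.2, 4.3]
gripper_width: 0.005
gripper_force: 2.7
```

{"api": "move_arm", "payload": {
  "series": [
    {"grip":0,"xyz":[1,0,0],"angular":[0,0,0]},
    {"grip":0,"xyz":[2,0,0],"angular":[0,0,0]}
  ]
}}

```text
time_s: 8.75
tcp_pos: [0.4728, 0.2001, 0.0509]
ee_rot: [[-0.188, -0.982, 0.001], [-0.982, 0.188, 0.001], [-0.001, -0.001, -1.0]]
wrist_force: [0.7, 5.1, 4.2]
gripper_width: 0.005
gripper_force: 2.7
```

{"api": "move_arm", "payload": {
  "series": [
    {"grip":0,"xyz":[1,0,0],"angular":[0,0,0]},
    {"grip":0,"xyz":[2,0,0],"angular":[0,0,0]}
  ]
}}

```text
time_s: 8.95
tcp_pos: [0.4724, 0.1981, 0.0509]
ee_rot: [[-0.188, -0.982, 0.001], [-0.982, 0.188, 0.001], [-0.001, -0.001, -1.0]]
wrist_force: [1.0, 6.0, 4.2]
gripper_width: 0.001
gripper_force: 2.6
```

{"api": "move_arm", "payload": {
  "series": [
    {"grip":0,"xyz":[1,0,0],"angular":[0,0,0]},
    {"grip":0,"xyz":[1.5,0,0],"angular":[0,0,0]}
  ]
}}

```text
time_s: 9.15
tcp_pos: [0.4719, 0.1964, 0.0508]
ee_rot: [[-0.188, -0.982, 0.001], [-0.982, 0.188, 0.001], [-0.001, -0.001, -1.0]]
wrist_force: [0.4, 4.9, 3.1]
gripper_width: 0.002
gripper_force: 2.5
```

{"api": "move_arm", "payload": {
  "series": [
    {"grip":0,"xyz":[1,0,0],"angular":[0,0,0]},
    {"grip":0,"xyz":[1.5,0,0],"angular":[0,0,0]}
  ]
}}

```text
time_s: 9.35
tcp_pos: [0.4703, 0.1938, 0.05]
ee_rot: [[-0.189, -0.982, -0.003], [-0.982, 0.189, -0.002], [0.002, 0.002, -1.0]]
wrist_force: [-0.5, 4.1, 1.0]
gripper_width: 0.005
gripper_force: 1.8
```

{"api": "move_arm", "payload": {
  "series": [
    {"grip":0,"xyz":[1,0,0],"angular":[0,0,0]},
    {"grip":0,"xyz":[1.5,0,0],"angular":[0,0,0]}
  ]
}}

```text
time_s: 9.55
tcp_pos: [0.4704, 0.1926, 0.05]
ee_rot: [[-0.188, -0.982, -0.002], [-0.982, 0.188, -0.001], [0.002, 0.001, -1.0]]
wrist_force: [0.4, 1.8, -0.2]
gripper_width: 0.006
gripper_force: 1.1
```

{"api": "move_arm", "payload": {
  "series": [
    {"grip":0,"xyz":[-4,0,0],"angular":[0,0,0]},
    {"grip":0,"xyz":[-8,0,0],"angular":[0,0,0]},
    {"grip":0,"xyz":[-8,0,0],"angular":[0,0,0]}
  ]
}}

```text
time_s: 9.85
tcp_pos: [0.4724, 0.2011, 0.0502]
ee_rot: [[-0.188, -0.982, -0.001], [-0.982, 0.188, -0.001], [0.001, 0.001, -1.0]]
wrist_force: [0.2, -1.3, 0.3]
gripper_width: 0.003
gripper_force: 0.0
```

```bash
python3 - <<'E'
from station import r
import cv2,numpy as np,pickle
s=r.sense();c=r.capture('wrist');pickle.dump((s,c),open('w.pkl','wb'));sd=r.capture('side');d={'side':sd,'top':r.capture('top')};pickle.dump(d,open('cams.pkl','wb'))
print(s['tcp_pos'],s['wrist_force'])
o=np.zeros((600,800,3),np.uint8);o[:400,:640]=c['img'];o[400:,:300]=cv2.resize(sd['img'][160:260,290:440],(300,200));o[400:,300:]=cv2.resize(sd['img'][175:235,310:440],(500,200))
cv2.imwrite('pics/w2.png',o[:,:,::-1])
E
```

```text
[0.47237909 0.20110402 0.05021591] [ 0.24228577 -1.2568498   0.33166796]
```

View pics/w2.png

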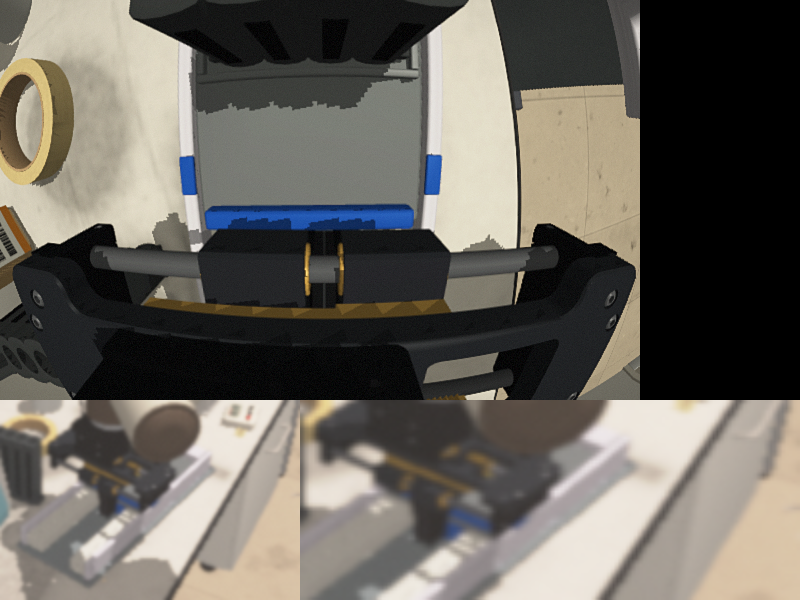

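```bash
python3 - <<'E'
from h import *
np.set_printoptions(precision=4,suppress=True)
im=c['img'].astype(int);m=(im[:,:,2]>im[:,:,0]+50)
for v in(206,208,210,212,214,216,218,220,222,224,226):
  x=np.where(m[v,198:425])[0]+198
  if len(x):print(v,x[0],x[-1],*[round(np.linalg.norm(W(x[-1]+.5,v,z)-W(x[0]-.5,v,z))*1000,1) for z in(.06,.054)],W((x[0]+x[-1])/2,v,.054))
# tape/fence check
for v in(160,175,190):
  x=np.where(m[v,170:450])[0]+170;print(v,x[0],x[-1],round(np.linalg.norm(W(x[-1]+.5,v,.044)-W(x[0]-.5,v,.044))*1000,1))
for v in (156,194):print('marks',W(188,v,.044),W(433,v,.044))
E
```

```text
206 213 408 86.9 91.0 [0.4716 0.1678 0.054 ]
208 210 410 89.5 93.7 [0.472  0.1686 0.054 ]
210 207 413 92.6 96.9 [0.4722 0.1696 0.054 ]
212 205 413 93.7 98.2 [0.4729 0.1704 0.054 ]
214 205 413 93.9 98.3 [0.473  0.1713 0.054 ]
216 205 413 94.1 98.5 [0.4732 0.1723 0.054 ]
218 205 413 94.3 98.7 [0.4734 0.1732 0.054 ]
220 205 413 94.5 99.0 [0.4736 0.1741 0.054 ]
222 206 413 94.2 98.6 [0.4736 0.1751 0.054 ]
224 206 412 93.9 98.3 [0.474 0.176 0.054]
226 206 412 94.1 98.6 [0.4742 0.177  0.054 ]
160 180 441 129.9
175 181 440 130.0
190 182 439 130.4
marks [0.5277 0.1339 0.044 ] [0.4096 0.157  0.044 ]
marks [0.5331 0.1527 0.044 ] [0.4118 0.1759 0.044 ]
```

{"api": "move_arm", "payload": {
  "series": [
    {"grip":0,"xyz":[-3,0,-20],"angular":[0,0,0]},
    {"grip":0,"xyz":[-3,0,-60],"angular":[0,0,0]},
    {"grip":0,"xyz":[-3,0,-110],"angular":[0,0,0]},
    {"grip":0,"xyz":[-3,0,-160],"angular":[0,0,0]},
    {"grip":0,"xyz":[-3,0,-210],"angular":[0,0,0]},
    {"grip":0,"xyz":[-3,0,-230],"angular":[0,0,0]},
    {"grip":0,"xyz":[47,0,-230],"angular":[0,0,-0.1]},
    {"grip":0,"xyz":[97,0,-230],"angular":[0,0,-0.2]},
    {"grip":0,"xyz":[147,0,-230],"angular":[0,0,-0.3]},
    {"grip":0,"xyz":[147,0,-230],"angular":[0,0,-0.37]}
  ]
}}

```text
time_s: 11.0
tcp_pos: [0.4428, 0.0526, 0.2807]
ee_rot: [[0.178, -0.984, -0.001], [-0.984, -0.178, -0.001], [0.0, 0.001, -1.0]]
wrist_force: [0.1, 0.4, 1.0]
gripper_width: 0.004
gripper_force: 0.0
```

```bash
python3 - <<'E'
from station import r
import cv2,numpy as np,pickle
s=r.sense();c=r.capture('wrist');pickle.dump((s,c),open('w.pkl','wb'));print(s['tcp_pos'],s['ee_rot'])
cv2.imwrite('pics/w3.png',c['img'][:,:,::-1])
E
```

```text
[0.44275336 0.05257114 0.28068383] [[ 1.78184277e-01 -9.83996299e-01 -1.28319258e-03]
 [-9.83997095e-01 -1.78183742e-01 -5.20690090e-04]
 [ 2.83713066e-04  1.35543656e-03 -9.99999041e-01]]
```

View pics/w3.png

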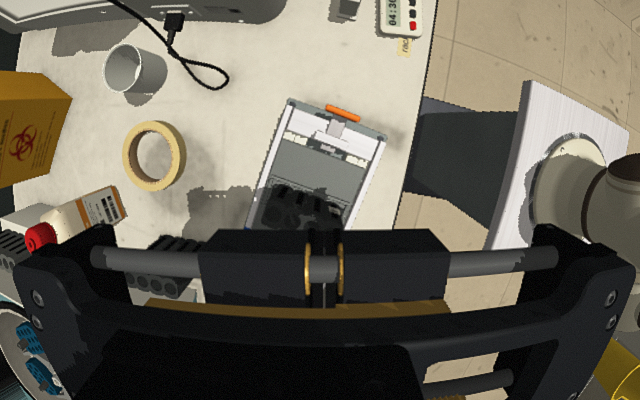

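```bash
python3 - <<'E'
from h import *
np.set_printoptions(precision=4,suppress=True)
print('tab top',W(328,104,.08),W(361,118,.08),'far',W(326,105,.08))
print('rack',W(335,18,.058),W(358,20,.058),'timer',W(382,33,.018),W(417,36,.018))
print('instr',W(210,28,0),W(285,15,0),W(285,15,.1),W(210,28,.1))
a=np.radians(-10.85);Y=np.array([-np.sin(a),np.cos(a),0]);O=np.array([.469,.155,0])
print('est tab',O-.186*Y)
E
```

```text
tab top [ 0.4531 -0.0355  0.08  ] [ 0.4152 -0.0272  0.08  ] far [ 0.455 -0.034  0.08 ]
rack [ 0.4636 -0.141   0.058 ] [ 0.437 -0.144  0.058] timer [ 0.4013 -0.1472  0.018 ] [ 0.3545 -0.1557  0.018 ]
instr [ 0.6363 -0.1261  0.    ] [ 0.5326 -0.1546  0.    ] [ 0.514  -0.1216  0.1   ] [ 0.5929 -0.1     0.1   ]
est tab [ 0.434  -0.0277  0.    ]
```

{"api": "move_arm", "payload": {
  "series": [
    {"grip":0,"xyz":[45,17,0],"angular":[0,0,0]},
    {"grip":0,"xyz":[90,34,0],"angular":[0,0,0]},
    {"grip":0,"xyz":[105,39,0],"angular":[0,0,0]},
    {"grip":0,"xyz":[105,39,40],"angular":[0,0,0]},
    {"grip":0,"xyz":[105,39,80],"angular":[0,0,0]},
    {"grip":0,"xyz":[105,39,110],"angular":[0,0,0]},
    {"grip":0,"xyz":[105,39,130],"angular":[0,0,0]},
    {"grip":0,"xyz":[105,39,140],"angular":[0,0,0]},
    {"grip":0,"xyz":[105,39,140],"angular":[0,0,0]}
  ]
}}

```text
time_s: 11.95
tcp_pos: [0.425, -0.0533, 0.1395]
ee_rot: [[0.18, -0.984, -0.003], [-0.984, -0.18, -0.001], [0.0, 0.003, -1.0]]
wrist_force: [1.3, 0.1, 0.9]
gripper_width: 0.004
gripper_force: 0.0
```

{"api": "move_arm", "payload": {
  "series": [
    {"grip":0,"xyz":[0,0,15],"angular":[0,0,0]},
    {"grip":0,"xyz":[0,0,30],"angular":[0,0,0]},
    {"grip":0,"xyz":[0,0,45],"angular":[0,0,0]},
    {"grip":0,"xyz":[0,0,60],"angular":[0,0,0]},
    {"grip":0,"xyz":[0,0,60],"angular":[0,0,0]}
  ]
}}

```text
time_s: 12.45
tcp_pos: [0.4255, -0.0533, 0.0803]
ee_rot: [[0.18, -0.984, -0.001], [-0.984, -0.18, -0.0], [0.0, 0.001, -1.0]]
wrist_force: [0.6, -0.1, 0.5]
gripper_width: 0.001
gripper_force: 0.0
```

{"api": "move_arm", "payload": {
  "series": [
    {"grip":0,"xyz":[-3.7,-1.4,0],"angular":[0,0,0]},
    {"grip":0,"xyz":[-6.5,-2.5,0],"angular":[0,0,0]},
    {"grip":0,"xyz":[-9.3,-3.6,0],"angular":[0,0,0]},
    {"grip":0,"xyz":[-12.1,-4.7,0],"angular":[0,0,0]},
    {"grip":0,"xyz":[-14.9,-5.8,0],"angular":[0,0,0]},
    {"grip":0,"xyz":[-16.8,-6.5,0],"angular":[0,0,0]},
    {"grip":0,"xyz":[-18.6,-7.2,0],"angular":[0,0,0]}
  ]
}}

```text
time_s: 13.15
tcp_pos: [0.4295, -0.0337, 0.0807]
ee_rot: [[0.18, -0.984, 0.0], [-0.984, -0.18, -0.0], [0.0, -0.0, -1.0]]
wrist_force: [0.6, -1.8, -0.7]
gripper_width: 0.002
gripper_force: 0.8
```

{"api": "move_arm", "payload": {
  "series": [
    {"grip":0,"xyz":[-1.9,-0.7,0],"angular":[0,0,0]},
    {"grip":0,"xyz":[-3.7,-1.4,0],"angular":[0,0,0]},
    {"grip":0,"xyz":[-5.6,-2.2,0],"angular":[0,0,0]}
  ]
}}

```text
time_s: 13.45
tcp_pos: [0.4305, -0.0278, 0.0805]
ee_rot: [[0.18, -0.984, -0.0], [-0.984, -0.18, -0.0], [0.0, 0.0, -1.0]]
wrist_force: [0.9, -1.7, 1.4]
gripper_width: 0.004
gripper_force: 0.8
```

{"api": "move_arm", "payload": {
  "series": [
    {"grip":0,"xyz":[-1.9,-0.7,0],"angular":[0,0,0]},
    {"grip":0,"xyz":[-3.7,-1.4,0],"angular":[0,0,0]},
    {"grip":0,"xyz":[-5.6,-2.2,0],"angular":[0,0,0]}
  ]
}}

```text
time_s: 13.75
tcp_pos: [0.4316, -0.0219, 0.0805]
ee_rot: [[0.18, -0.984, -0.0], [-0.984, -0.18, -0.0], [0.0, 0.0, -1.0]]
wrist_force: [0.7, -1.4, 1.1]
gripper_width: 0.002
gripper_force: 0.8
```

{"api": "move_arm", "payload": {
  "series": [
    {"grip":0,"xyz":[-0.9,-0.4,0],"angular":[0,0,0]},
    {"grip":0,"xyz":[-1.9,-0.7,0],"angular":[0,0,0]}
  ]
}}

```text
time_s: 13.95
tcp_pos: [0.4316, -0.021, 0.0806]
ee_rot: [[0.181, -0.984, -0.001], [-0.984, -0.181, -0.002], [0.002, 0.002, -1.0]]
wrist_force: [3.5, -12.4, 1.8]
gripper_width: 0.006
gripper_force: 6.0
```

{"api": "move_arm", "payload": {
  "series": [
    {"grip":0,"xyz":[-0.9,-0.4,0],"angular":[0,0,0]},
    {"grip":0,"xyz":[-1.9,-0.7,0],"angular":[0,0,0]}
  ]
}}

```text
time_s: 14.15
tcp_pos: [0.4315, -0.0206, 0.0807]
ee_rot: [[0.181, -0.984, -0.003], [-0.984, -0.181, -0.004], [0.004, 0.004, -1.0]]
wrist_force: [4.0, -22.4, 1.9]
gripper_width: 0.007
gripper_force: 10.5
```

{"api": "move_arm", "payload": {
  "series": [
    {"grip":0,"xyz":[0,0,0],"angular":[0,0,0]},
    {"grip":0,"xyz":[7,3,0],"angular":[0,0,0]},
    {"grip":0,"xyz":[19,7,0],"angular":[0,0,0]},
    {"grip":0,"xyz":[28,11,-10],"angular":[0,0,0]},
    {"grip":0,"xyz":[28,11,-50],"angular":[0,0,0]},
    {"grip":0,"xyz":[28,11,-100],"angular":[0,0,0]},
    {"grip":0,"xyz":[28,11,-150],"angular":[0,0,0]},
    {"grip":0,"xyz":[-10,11,-200],"angular":[0,0,0]},
    {"grip":0,"xyz":[-58,0,-200],"angular":[0,0,0]},
    {"grip":0,"xyz":[-77,0,-200],"angular":[0,0,0]}
  ]
}}

```text
time_s: 15.15
tcp_pos: [0.4191, 0.0597, 0.2838]
ee_rot: [[0.181, -0.984, 0.006], [-0.984, -0.181, 0.004], [-0.003, -0.007, -1.0]]
wrist_force: [-0.4, -0.2, -0.7]
gripper_width: 0.005
gripper_force: 0.0
```

```bash
python3 - <<'E'
from station import r
import cv2,numpy as np,pickle
s=r.sense();c=r.capture('wrist');pickle.dump((s,c),open('w.pkl','wb'));print(s['tcp_pos'])
cv2.imwrite('pics/w4.png',cv2.resize(c['img'][60:260,180:460,::-1],(784,560)))
E
```

```text
[0.41913618 0.05965748 0.2838458 ]
```

View pics/w4.png

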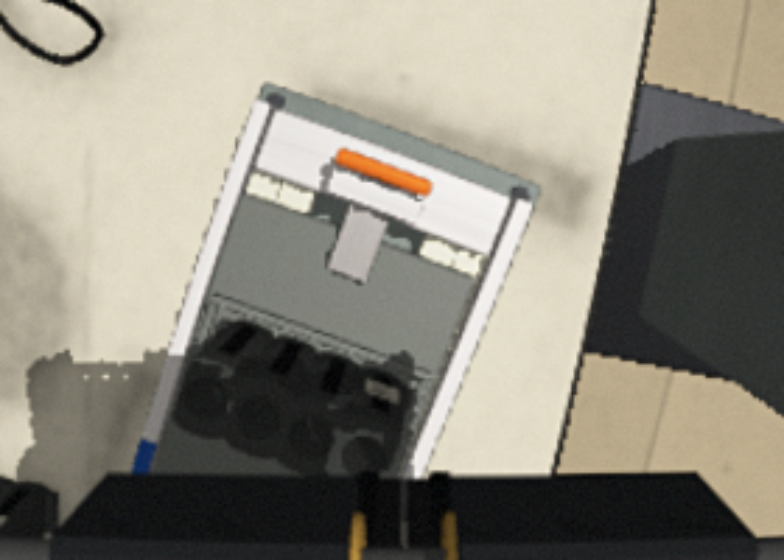

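The picture shows the bolt lying over the tray's leading edge (crop about 355,245). The orange tab is close against its guide (385,172), and the cassette is upright in its rim.

```bash
python3 -c "
from station import r
print(r.finish_job())"
```

```text
the job is handed in; nothing more can be done
None
```

The tray is pushed into the locating notch, the bolt is pushed to its stop over the tray's edge, and the job is handed in at about 15 s; the hand-in returned no verdict.

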